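Lock a lino block in the indexed block vice

ROBOT

A 6-joint arm with a two-finger parallel gripper is mounted at the origin on a cart in front of the work surface, level with it; the furniture and walls round the work are solid. World frame = base frame: x ahead of the robot, y to its left, z up, the work surface at z = 0. Lengths are in m, angles in degrees, forces in N, time in s.
With the tool pointing down it reaches from about 0.25 to 0.725 m from the base axis. Payload 9.7 kg.
Tool frame: the origin (TCP) lies at the very end of the fingers, on their centre line; the grasp point (between the pads) lies 19 mm behind it; z points along the fingers, y is the line along which they close (so a half turn about z gives the same grasp; the last joint's range is limited). The gripper opens to 85 mm and grips with 20 to 120 N. Pads are 22 mm wide; open, the fingers measure 114 mm over their backs; the gripper's body (76 mm by 85 mm) begins 54 mm behind the grasp point. The pads swing forward as they close: fully open they stand 13 mm farther back than shut.
Start: joints at [69.672, 4.979, 10.078, 95.1, 0, 90], TCP at [0.191, 0.516, 0.194] pointing down, gripper open.
Joint ranges: [-179.16, 179.16], [-48.56, 103.87], [-65.8, 70.77], [-126.05, 130.52], [-82.76, 87.17], [-180, 180]. Speed limits (degrees/s): [127.2, 127.2, 147.25, 180, 180, 180].

INTERFACE

Orientations are given as [roll, pitch, yaw] about the fixed x, y, z axes, in that order (R = Rz(yaw) Ry(pitch) Rx(roll)).
In Python, from workcell import bot, viewer, finder gives the robot as it stands. The module is installed in compiled form; this text tells all that it offers.
- The arm moves only by the shell command python3 -m inch 'ROWS' [FORCE]. ROWS is JSON, a list that holds one entry, the list of rows, each a list of 7 numbers: the opening in per cent of the stroke, from 0 (shut) to 100 (fully open), then the shift along the tool's x, y, z in mm, then the turn, a rotation vector about the tool's x, y, z in degrees. In form: [[[grip, tx, ty, tz, ax, ay, az], ...]]. A call has 1 to 8 rows; each row shifts and turns the commanded pose from where the row before left it, along the tool's axes as they then stand; what a row does not reach is not made up. A row lasts 1/8 s, in which the tool goes at most 62.5 mm and 10.7 degrees, less where a joint would pass 70% of its speed; a pose out of reach is approached as far as the arm can. A call with a gripper value outside its range is refused whole. The fingers move at their own pace and stop on an object; FORCE is the grip in N (left out, the last holds). Time passes only in rows, so rows that do not move let the fingers close. It gives the time, the measured TCP pose, the force, the opening and the grip force at its end, in the units of the state.
- bot.get_obs(): the state, without advancing time (a new reading comes with each control period).
- viewer.camera(name): name is "scene" or "side" or "wrist"; returns a dict with "pixels" (400x640x3 uint8, red, green, blue), "vfov" (degrees; the focal length in pixels is half the picture's height over the tangent of half this angle, whatever the lens; pixels are square), "cx", "cy" (the principal point, pixels), "R" (3x3) and "t" (3): a world point X has camera coordinates R X + t. Camera axes: x right, y down, z forward; pixel columns grow to the right and rows downward; lengths in m; the calibration is good to about 2 mm. A picture is of the moment at which its call begins. There is no depth.
- bot.job_done(): hands the job in; it is judged then, once.
Trained networks look in the newest picture that a camera, given by its name, has taken for a name from the list of things; names that differ only in an ending like _2 or _b are one class to them, and where a whole thing is asked for, a point or a joint stands for the part that bears it (a point fixed in the world has none). Each returns a list of dicts, best first, with "conf" (0 to 1); they miss things now and then, are a little off and sometimes report something else, mostly with a low value. They report only what shows in the picture. A call takes as long as a camera call. They do not tell look-alikes from the thing itself.
- finder.outline_of(camera, thing): "pixels" (400x640 bool, what is visible of it) and "extent" ([centre column, centre row, width, height] in pixels, round what is visible of it).
- finder.mark_of(camera, thing): "position" ([column, row] in pixels: a listed point, or the origin of a listed thing).
The state is a dict: "time": time; "q": joint angles; "qd": joint speeds; "joint_efforts": joint torques, N m; "ee_pos": TCP position; "tcp_rot": TCP orientation; "wrist_force": force on the tool from outside, world axes, zero at the start; "torque": the same for the moment, N m; "opening": finger opening in m; "grasp_force": force on a finger pad.
Only numpy, scipy, OpenCV 4.12 (cv2) and the standard library are available. Lean on these libraries where they do the work, as an engineer would, in place of code of your own. Each camera call takes 0.05 s, during which the arm holds its last target. There are 200 camera calls.

TASK

The lino block lies loose in the bed of the wooden block vice. Pull up the black spring-plunger knob on the sliding stop, bring the stop past the middle hole of the index strip, and let the pin snap fully down into the last hole, the one nearest the block, so that the sprung pad holds the block square and snug against the end fence. Go gently: do not jam the pin by forcing the stop while it is in a hole or squeeze the block hard, and leave the tools lying round the vice alone.

Things in the scene. Friction and masses are not known exactly. Their poses are not given: they have to be found in the camera images.
- vice: Fixed wooden block vice. Pale board 156 x 280 mm, top 15 mm above the table; two aluminium rails along y (10 mm wide, 16 mm high, inner faces at x = -49 and +49 mm); dark end fence across the +y end (inner face y = +115 mm, 22 mm high); low bar (10 mm) across the -y end. Origin: centre of the board's underside, on the table. x across, y along the rails to the fence, z up.
- last_nominal (a point): Drawn place of the last hole (vice x = 0, y = +12 mm), on the top of the steel index strip, which is let in flush along the board's middle. Hole 8.5 mm wide, 8 mm deep. The strip shifts in its groove and was screwed down by hand: slot and holes lie together up to 8 mm off their drawn places along y, differently each time, and the stop hides a hole before the pin reaches it, so it must be felt.
- middle_nominal (a point): Drawn place of the middle hole of the strip (vice x = 0, y = -20 mm), 8.5 mm wide, up to 8 mm off like the last one. Before it the strip has a long slot (drawn from y = -78.5 to -39.5 mm) in which the pin starts. Between slot and holes the strip is plain: 15 mm from slot to middle hole, 23.5 mm from middle to last hole.
- stop (a joint): Travel q (m) of the sliding stop, growing towards the fence. A dark wooden saddle over both rails, 45 mm along y, 140 mm wide, top 30 mm above the board, the plunger upright on it at vice x = 0, y = q - 66 mm (q drawn 0.046 at the middle hole, 0.078 at the last). Slides with about 5 N friction and stays where it is left. Its travel ends at 0.100.
- pad_face (a point): Middle of the cork face of the sprung pad on the stop's front (+y) face: 70 mm wide, 12 mm high, standing 25 mm out of the stop, light spring of 1 N to 3.5 N over 20 mm of travel. With the pin in the last hole the block presses it in about 2 to 18 mm. The pad pushes the loose block ahead of it.
- plunger (a joint): How far the knob is pulled up (m): 0 = pin fully down, 7 mm deep in slot or hole; about 0.007 = flat nose riding on the strip between holes; 0.012 = upper end. A spring pulls it down (4 N at 0, 8 N at 0.010). Left free over a hole it snaps down by itself; fingers holding or pressing the knob stop that, so the last bit is best pushed on the back of the stop.
- knob (a point): Middle of the black ribbed plunger knob, 26 mm across, 16.5 mm high, axis vertical, to be gripped from above. It is 67.5 mm above the table with the pin down and rises with the plunger. Below it, not moving up with it, are a steel sleeve 17 mm across (top 9 mm under this point with the pin down) and the stop's top (22 mm under this point).
- stop_back (a point): Middle of the stop's upright back face (towards -y of the vice), 33 mm above the table, where it can be pushed towards the fence; the face reaches from 17 to 43 mm above the table and is 92 mm wide between the rails. It lies 25 mm behind the plunger's axis and moves with the stop. Behind it, between the rails, the board is free.
- index_pin: The steel pin under the knob, 7 mm thick with a flat nose, hidden in the stop; origin on the plunger's axis, on the board's top level (15 mm above the table) when the plunger is at 0. More than 25 N between the pin and the edge of a hole or slot, from pushing the stop on while the pin is in, counts as jamming it.
- lino_block: The lino block, a carved sheet on a board, 90 x 68 x 13 mm, loose, lying flat on the vice's board between the rails, 5 to 20 mm short of the fence. Origin: centre of its underside; x (90 mm) across the vice, y (68 mm) along it. Home against the fence its origin is at y = +81 mm of the vice. More than 30 N on it counts as squeezing it hard.
- fence (a point): Middle of the inner face of the end fence, 21 mm above the table.
- gouge_a: Lino gouge with a turned handle, 108 x 26 x 26 mm, loose, lying beside the vice on the robot's side; leave alone.
- gouge_b: Second lino gouge, 108 x 26 x 26 mm, loose, lying beside the vice on the robot's side; leave alone.
- scraper: Ink scraper with a black handle, 160 x 70 x 17 mm, loose, lying beside the vice on its far side; leave alone.
- clip: Black paper clip, 62 x 32 x 21 mm, loose, lying beside the vice on its far side; leave alone.
- roller: Small ink roller with a wooden handle, 202 x 85 x 25 mm, loose, to the right of the vice; leave alone.
Things that resemble listed ones, but are neither listed nor needed, are in the scene too. What is shaped like the lino_block but red is not meant.

How it is judged (in metres and radians):
On the way, in this order (a step that is already met when the one before it is completed fails the run):
1. the knob is pulled up until the pin is clear of the strip (value of joint plunger above 0.0078 m), for 0.1 s.
2. the stop has been brought past the middle hole (value of joint stop above 0.056 m), for 0.1 s.
At the end, for the whole second after the job is handed in: The pin is fully down (plunger within 1.5 mm of 0) in the last hole (stop at 0.064 to 0.092 m), at rest; the block lies flat on the board (within 4 mm of its height, tilted under 0.06 rad), still, within 2 mm of the end fence and square to it within 0.03 rad (value of joint plunger below 0.0015 m and value of joint stop between 0.064 and 0.092 m and velocity of joint stop between -0.005 and 0.005 m/s and y of lino_block in the frame of vice above 0.079 m and angle between the y axis of lino_block and the y axis of vice, either way round below 0.03 rad and z of lino_block in the frame of vice between 0.012 and 0.019 m and angle between lino_block's own z axis and vertical below 0.06 rad and linear speed of lino_block below 0.01 m/s); the robot touches nothing.
It fails at once if the pin is jammed sideways against the edge of a hole or slot (over 25 N) (contact force between index_pin and anything else above 25 N).
It fails at once if the block is squeezed hard (over 30 N) (contact force between lino_block and anything else above 30 N).
It fails at once if a tool lying round the vice is pushed aside (over 30 mm) (distance of any of gouge_a, gouge_b, scraper, clip, roller from where it was at the start of the episode above 0.03 m).
It also fails if it takes over 48 s, if anything falls off the work surface, if the arm or the gripper's body presses on something with over 40 N, if the wrist force passes 120 N, or if a joint passes its speed limit or range.

## Working session

There is one attempt and no reset: what is moved stays moved. The work goes in short steps, Python scripts to look and compute and a shell command to move; the robot and the scene stay as the last step left them, time stands still between calls to the robot, and variables do not carry over. Pictures are saved under pics/ and viewed, at most 13 in all, crops included, and the job is handed in when it is done.

```bash
mkdir -p pics; cat > h.py <<'E'
import numpy as np,cv2
from workcell import bot,viewer,finder
def cam(n):
    c=viewer.camera(n); c['f']=200/np.tan(np.radians(c['vfov'])/2); return c
def ray(c,p):
    R=np.array(c['R']);t=np.array(c['t'])
    d=R.T@np.array([(p[0]-c['cx'])/c['f'],(p[1]-c['cy'])/c['f'],1]); return -R.T@t,d
def onz(c,p,z):
    o,d=ray(c,p); return o+d*(z-o[2])/d[2]
def proj(c,X):
    v=np.array(c['R'])@np.array(X)+np.array(c['t']); return [c['cx']+c['f']*v[0]/v[2],c['cy']+c['f']*v[1]/v[2]]
Z=dict(knob=.0675,stop_back=.033,last_nominal=.015,middle_nominal=.015,pad_face=.0,fence=.021,lino_block=.015,vice=0,index_pin=.015)
E
python3 - <<'E'
from h import *
np.set_printoptions(precision=4,suppress=True)
o=bot.get_obs();print(o['time'],o['ee_pos'],o['tcp_rot'],o['wrist_force'],o['opening'])
ims=[]
for n in ['scene','side','wrist']:
    c=cam(n); cv2.imwrite(f'pics/{n}0.png',c['pixels'][:,:,::-1]); 
    print(n,'campos',ray(c,(320,200))[0])
    for k,z in Z.items():
        for m in finder.mark_of(n,k)[:3]:
            print(n,k,round(m['conf'],2),np.array(m['position']),onz(c,m['position'],z if k!='pad_face' else .022))
E
```

```text
0.0 [0.191  0.5155 0.1935] [-179.9217   -0.0002  159.6707] [-0.0298  0.0021  0.3216] 0.08518814465466559
scene campos [ 0.3026 -0.7391  0.7347]
scene knob 0.6 [324.1 191.5] [ 0.5692 -0.2345  0.0675]
scene knob 0.49 [320.9 173.8] [ 0.5858 -0.1891  0.0675]
scene stop_back 0.61 [307.2 179.8] [ 0.5665 -0.1624  0.033 ]
scene stop_back 0.6 [326.6 193.2] [ 0.5854 -0.215   0.033 ]
scene last_nominal 0.75 [309.2 172.3] [ 0.5873 -0.1296  0.015 ]
scene middle_nominal 0.79 [312.  183.2] [ 0.5781 -0.1614  0.015 ]
scene pad_face 0.49 [307.9 172.4] [ 0.5818 -0.1344  0.022 ]
scene fence 0.93 [285.4 141.9] [ 0.5795 -0.0211  0.021 ]
scene lino_block 0.8 [294.7 154.7] [ 0.5827 -0.0643  0.015 ]
scene lino_block 0.77 [264.4 282.5] [ 0.3908 -0.3371  0.015 ]
scene vice 0.59 [307.9 180.1] [ 0.5799 -0.1368 -0.    ]
side campos [ 0.3996 -1.0862  0.6632]
side knob 0.44 [326.6 186.5] [ 0.5739 -0.1851  0.0675]
side stop_back 0.98 [330.1 207.6] [ 0.5747 -0.2182  0.033 ]
side last_nominal 0.89 [322.7 190.4] [ 0.5768 -0.1204  0.015 ]
side middle_nominal 0.63 [326.7 200.2] [ 0.578  -0.1628  0.015 ]
side pad_face 0.59 [326.7 193. ] [ 0.5819 -0.1437  0.022 ]
side pad_face 0.4 [325.4 199.4] [ 0.5738 -0.169   0.022 ]
side fence 0.85 [314.  167.2] [ 0.5739 -0.0195  0.021 ]
side lino_block 0.84 [253.9 265.9] [ 0.3948 -0.3539  0.015 ]
side lino_block 0.69 [320.9 178.8] [ 0.5824 -0.0684  0.015 ]
side vice 0.55 [324.2 201.5] [ 0.5753 -0.1455  0.    ]
wrist campos [0.1184 0.5423 0.3736]
```

View pics/scene0.png

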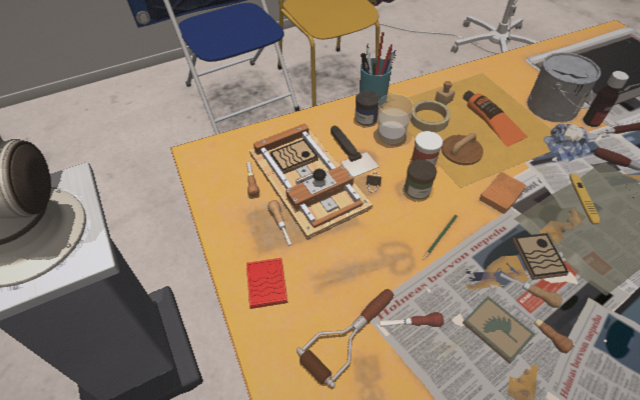

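View pics/side0.png

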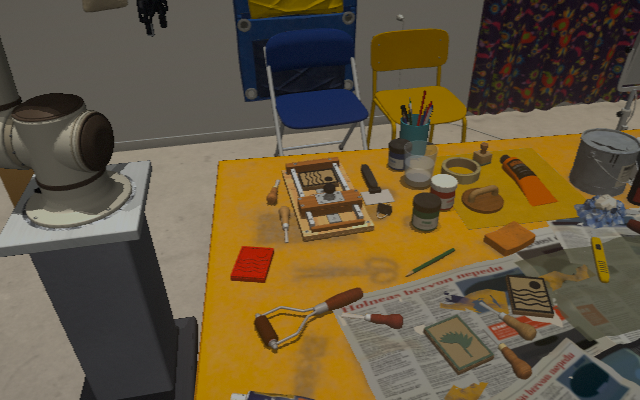

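The vice is centred at scene (308,180), with its long side roughly along world y. There are three candidates for the lino block:
- The carved sheet between the rails at scene (294,155), which fits the description.
- The red one at (266,283), which is excluded.
- The one on the newspaper at (541,256), which is a look-alike.

I'll move the wrist camera over the vice to measure it and confirm.

```bash
python3 -m inch '[[[100,0,0,0,0,0,-10.2],[100,-20,-45,0,0,0,-10.2],[100,-29,-53,0,0,0,0],[100,-29,-53,0,0,0,0],[100,-29,-53,0,0,0,0],[100,-29,-53,0,0,0,0],[100,-29,-53,0,0,0,0],[100,-29,-53,0,0,0,0]]]'; python3 -m inch '[[[100,-29,-53,0,0,0,0],[100,-29,-53,0,0,0,0],[100,-29,-53,0,0,0,0],[100,-29,-53,0,0,0,0],[100,-29,-53,0,0,0,0],[100,-29,-53,0,0,0,0],[100,0,0,0,0,0,0],[100,0,0,0,0,0,0]]]'
python3 - <<'E'
from h import *
np.set_printoptions(precision=4,suppress=True)
o=bot.get_obs();print(o['time'],o['ee_pos'],o['tcp_rot'],o['wrist_force'],o['q'])
n='wrist'
c=cam(n); cv2.imwrite(f'pics/{n}1.png',c['pixels'][:,:,::-1]); 
print(n,'campos',ray(c,(320,200))[0],c['vfov'],c['R'])
for k,z in Z.items():
        for m in finder.mark_of(n,k)[:3]:
            print(n,k,round(m['conf'],2),np.array(m['position']),onz(c,m['position'],z if k!='pad_face' else .022))
E
```

```text
time: 2.5
ee_pos: [0.3779, 0.1484, 0.1945]
tcp_rot: [180.0, 0.1, -179.9]
wrist_force: [1.0, 0.3, 0.0]
opening: 0.0853
grasp_force: 0.0
time: 3.5
ee_pos: [0.5514, -0.1676, 0.1939]
tcp_rot: [180.0, -0.0, -180.0]
wrist_force: [-0.2, 0.3, 0.8]
opening: 0.0854
grasp_force: 0.0
3.5 [ 0.5514 -0.1676  0.1939] [ 179.9764   -0.0431 -179.9637] [-0.2382  0.273   0.7979] [-16.9131   8.7153  14.1483  95.4811   0.0101 -16.9494]
wrist campos [ 0.4741 -0.1678  0.3734] 70.09697568581741 [[-0.0004  1.      0.0012]
 [ 0.9541  0.      0.2994]
 [ 0.2994  0.0012 -0.9541]]
wrist knob 0.77 [301.3 209.2] [ 0.58   -0.1872  0.0675]
wrist stop_back 0.98 [280.  198.5] [ 0.5778 -0.2157  0.033 ]
wrist stop_back 0.25 [432.8 193.2] [ 0.5709 -0.0258  0.033 ]
wrist last_nominal 0.68 [352.3 194.1] [ 0.5772 -0.1235  0.015 ]
wrist middle_nominal 0.57 [325.5 194.3] [ 0.5775 -0.1585  0.015 ]
wrist middle_nominal 0.16 [335.7 197.8] [ 0.5823 -0.1451  0.015 ]
wrist pad_face 0.7 [334.9 198.2] [ 0.5807 -0.1466  0.022 ]
wrist fence 0.6 [433.1 192. ] [ 0.5727 -0.0206  0.021 ]
wrist lino_block 0.73 [177.1  34.6] [ 0.3926 -0.3251  0.015 ]
wrist lino_block 0.62 [389.1 192.4] [ 0.5749 -0.0755  0.015 ]
wrist vice 0.68 [342.3 189.9] [ 0.5756 -0.1354  0.    ]
wrist index_pin 0.41 [341.5 189.9] [ 0.5716 -0.1378  0.015 ]
```

View pics/wrist1.png

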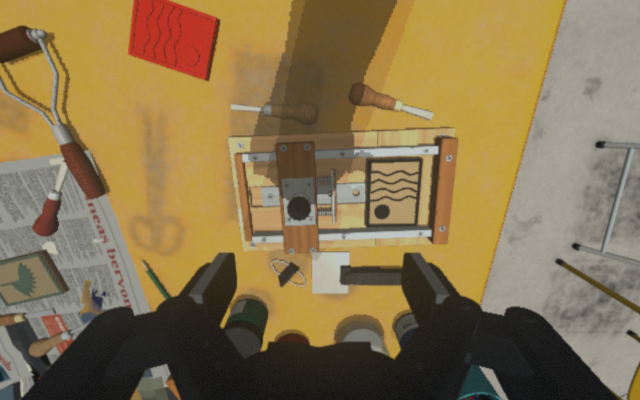

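The wrist picture shows the vice around (342,190), turned by about 2°. The carved block is between the rails at (393,192) and the knob is at (299,207). The red look-alike lies outside the vice at (175,38). I'll confirm in an enlarged crop and fit the orientation.

```bash
python3 - <<'E'
import cv2
im=cv2.imread('pics/wrist1.png')[120:260,225:465]
cv2.imwrite('pics/crop1.png',cv2.resize(im,None,fx=3.3333,fy=3.3333,interpolation=cv2.INTER_CUBIC))
E
```

```text
(no output)
```

View pics/crop1.png

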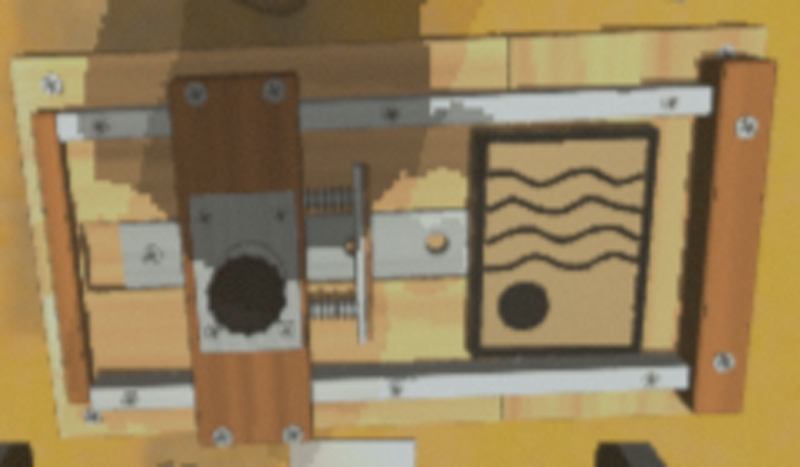

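The crop confirms the block: a carved sheet with waves, between the rails and short of the fence. Both holes show, the last at crop (437,241) and the middle at (352,244). Next I'll fit the vice's yaw and the holes.

```bash
python3 - <<'E'
from h import *
np.set_printoptions(precision=4,suppress=True)
c=cam('wrist')
P=lambda u,v,z:onz(c,(225+(u+.5)/3.3333-.5,120+(v+.5)/3.3333-.5),z)[:2]
TL,TR,BL=P(12,58,.015),P(768,25,.015),P(60,437,.015)
print('board',TL,TR,BL,np.linalg.norm(TR-TL),np.linalg.norm(BL-TL))
an=lambda a,b:np.degrees(np.arctan2(*( (a-b)[::-1])))-90
print('yaw edge',an(TR,TL),'rail',an(P(712,87,.031),P(300,101,.031)),an(P(688,368,.031),P(310,384,.031)))
yaw=np.radians(np.mean([an(TR,TL),an(P(712,87,.031),P(300,101,.031)),an(P(688,368,.031),P(310,384,.031))]))
R=np.array([[np.cos(yaw),-np.sin(yaw)],[np.sin(yaw),np.cos(yaw)]])
# origin: from board corners and fence inner edge top (z .037)
f=(P(702,100,.037)+P(690,370,.037))/2
o1=TL-R@[-.078,-.14]; o2=TR-R@[-.078,.14]; o3=BL-R@[.078,-.14]
rc=(P(300,101,.031)+P(310,384,.031))/2  # rails' edges
print('origins',o1,o2,o3,'fence top mid',f,f-R@[0,.115])
o=(o1+o2+o3)/3;print('yaw',np.degrees(yaw),'o',o)
L=lambda p:R.T@(p-o)
print('last',P(437,241,.015),L(P(437,241,.015)),'mid',L(P(352,244,.015)))
print('knob',P(246,295,.0757),L(P(246,295,.0757)))
print('stop edges top',L(P(170,80,.045)),L(P(298,75,.045)),L(P(312,440,.045)),L(P(200,442,.045)))
print('block corners',[L(P(*p,.028)) for p in [(472,130),(658,125),(642,350),(470,355)]])
E
```

```text
board [ 0.5048 -0.2788] [ 0.4926 -0.0009] [ 0.6603 -0.2733] 0.27809327156647395 0.1555443925514163
yaw edge 2.5206900872697844 rail 2.0121864963745395 2.709146316256195
origins [ 0.5769 -0.1356] [ 0.5764 -0.1375] [ 0.5764 -0.1367] fence top mid [ 0.5685 -0.0266] [ 0.5734 -0.1415]
yaw 2.414007633300173 o [ 0.5766 -0.1366]
last [ 0.5748 -0.1188] [-0.001   0.0179] mid [-0.0011 -0.0155]
knob [ 0.5765 -0.1896] [-0.0023 -0.053 ]
stop edges top [-0.0703 -0.0768] [-0.0702 -0.0331] [ 0.0679 -0.034 ] [ 0.067  -0.0771]
block corners [array([-0.0462,  0.0291]), array([-0.0453,  0.0967]), array([0.043 , 0.0964]), array([0.0423, 0.0291])]
```

The fit is consistent: board 278×156 mm, yaw 2.4°, origin (0.5766, −0.1366). The plunger is at vice y ≈ −0.054, with the middle hole at about −0.015 and the last at about +0.017. I'll move above the knob.

```bash
python3 -m inch '[[[100,-26,-22,0,0,0,-2.4],[100,0,0,40,0,0,0],[100,0,0,40,0,0,0],[100,0,0,18,0,0,0],[100,0,0,0,0,0,0]]]' 40
python3 - <<'E'
from h import *
np.set_printoptions(precision=4,suppress=True)
o=bot.get_obs();print(o['ee_pos'],o['tcp_rot'])
for n in ['wrist','scene','side']:
    c=cam(n)
    if n=='wrist': cv2.imwrite('pics/wrist2.png',c['pixels'][:,:,::-1])
    for k in ['knob']:
        for m in finder.mark_of(n,k)[:2]: print(n,k,m['conf'],m['position'],onz(c,m['position'],Z[k]))
E
```

```text
time: 4.68
ee_pos: [0.5771, -0.1894, 0.0955]
tcp_rot: [180.0, -0.1, -177.5]
wrist_force: [0.4, 0.3, 0.6]
opening: 0.0855
grasp_force: 0.0
[ 0.5771 -0.1894  0.0955] [ 179.9626   -0.0955 -177.5295]
wrist knob 0.89 [316.9, 215.3] [ 0.5767 -0.1908  0.0675]
scene knob 0.63 [320.4, 176.2] [ 0.5818 -0.1946  0.0675]
side knob 0.44 [328.5, 186.9] [ 0.5777 -0.1876  0.0675]
```

View pics/wrist2.png

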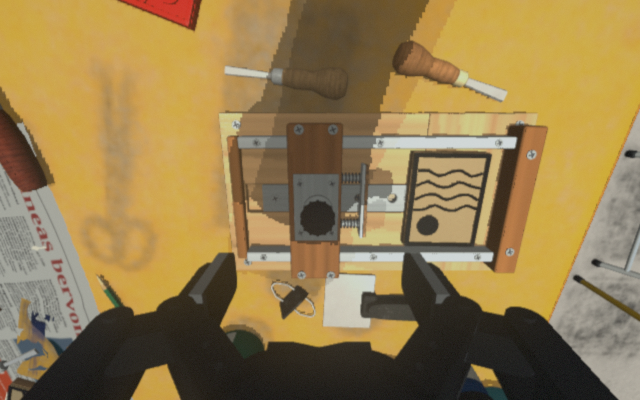

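The vice is now square in the picture, with the knob at (317,216) on the fingers' centre line. I'll descend and grip.

```bash
python3 -m inch '[[[100,0,-1,25,0,0,0],[100,0,0,20,0,0,0],[100,0,0,0,0,0,0],[10,0,0,0,0,0,0],[10,0,0,0,0,0,0],[10,0,0,0,0,0,0],[10,0,0,0,0,0,0],[10,0,0,0,0,0,0]]]' 40;  python3 -m inch '[[[10,0,0,0,0,0,0],[10,0,0,0,0,0,0],[10,0,0,0,0,0,0]]]'
```

```text
time: 5.98
ee_pos: [0.5777, -0.1906, 0.0513]
tcp_rot: [-180.0, 0.0, -177.5]
wrist_force: [0.1, -0.4, -0.7]
opening: 0.0089
grasp_force: 0.0
time: 6.35
ee_pos: [0.5777, -0.1906, 0.0512]
tcp_rot: [180.0, -0.0, -177.5]
wrist_force: [-0.3, 0.6, -0.3]
opening: 0.0085
grasp_force: 0.0
```

The fingers closed on nothing, so I'll look.

```bash
python3 - <<'E'
from h import *
np.set_printoptions(precision=4,suppress=True)
ims=[]
for n in ['side','scene','wrist']:
    c=cam(n); p=proj(c,[.5777,-.1906,.0512]); print(n,p,proj(c,[.5777,-.1906,.0675]))
    u,v=map(int,p); w=50 if n!='wrist' else 110
    u=min(max(u,w),640-w); v=min(max(v,w),400-w)
    ims.append(cv2.resize(c['pixels'][v-w:v+w,u-w:u+w,::-1],(266,266),interpolation=cv2.INTER_CUBIC)); print('crop origin',u-w,v-w)
    for k in ['knob','stop_back']:
        for m in finder.mark_of(n,k)[:2]: print(n,k,m['conf'],m['position'],onz(c,m['position'],Z[k]))
cv2.imwrite('pics/c3.png',np.hstack(ims))
E
```

```text
side [np.float64(328.84688316818574), np.float64(193.752460494332)] [np.float64(328.7843159688636), np.float64(187.62611119013403)]
crop origin 278 143
side knob 0.41 [325.9, 185.9] [ 0.5728 -0.1824  0.0675]
side stop_back 0.64 [328.5, 209.1] [ 0.5701 -0.2231  0.033 ]
scene [np.float64(317.8165841580105), np.float64(180.9564428822877)] [np.float64(317.71536150741696), np.float64(175.63671037103381)]
crop origin 267 130
scene knob 0.58 [347.4, 149.4] [ 0.6695 -0.1527  0.0675]
scene knob 0.49 [320.1, 172.9] [ 0.5856 -0.1861  0.0675]
scene stop_back 0.56 [323.3, 189.6] [ 0.584 -0.203  0.033]
wrist [np.float64(318.69161160172314), np.float64(230.25448214955537)] [np.float64(318.7077342169144), np.float64(240.60983339285787)]
crop origin 208 120
wrist knob 0.73 [319.4, 241.9] [ 0.5786 -0.1901  0.0675]
wrist stop_back 0.8 [285.2, 222.2] [ 0.5801 -0.2154  0.033 ]
```

View pics/c3.png

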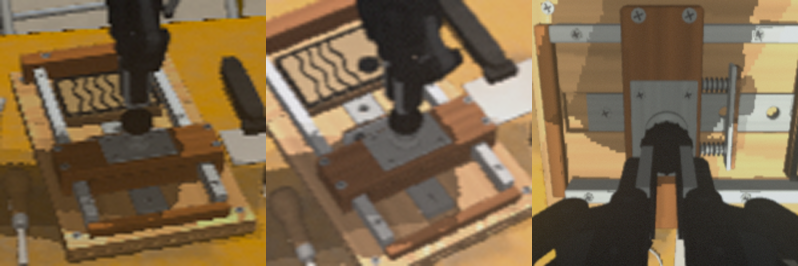

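```bash
python3 - <<'E'
from h import *
c=cam('wrist'); a=c['pixels'][190:310,265:375,::-1]
c=cam('side'); b=c['pixels'][150:220,298:362,::-1]
cv2.imwrite('pics/c4.png',np.hstack([cv2.resize(a,(440,480),interpolation=cv2.INTER_CUBIC),cv2.resize(b,(350,480),interpolation=cv2.INTER_CUBIC)]))
print(bot.get_obs()['ee_pos'],bot.get_obs()['opening'],bot.get_obs()['joint_efforts'])
E
```

```text
[ 0.57768894 -0.19061807  0.05117717] 0.008454565880968386 [ 1.81460196e-04 -6.05994630e+01  4.68323708e+01  1.70104504e-03
 -1.50517767e-04  3.15730652e-06]
```

View pics/c4.png

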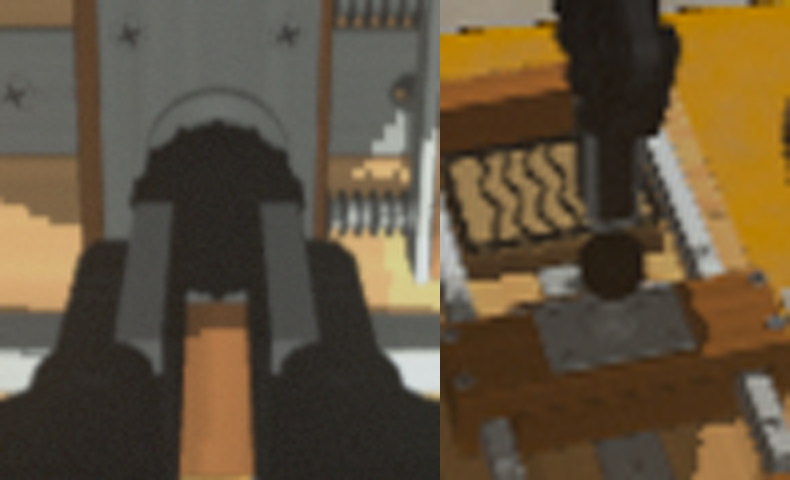

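```bash
python3 - <<'E'
from h import *
np.set_printoptions(precision=4,suppress=True)
w=cam('wrist');s=cam('side')
for x in (.565,.567,.5777):
  for z in (.0512,.0757,.082,.09): print(x,z,np.array(proj(w,[x,-.1906,z])),np.array(proj(s,[x,-.203,z])))
# gap and outer widths: what depth gives inner gap 8.5mm?
print('f',w['f'], 'depth if gap 22px=8.5mm', w['f']*.0085/22)
o=ray(w,(320,240));print(o)
E
```

```text
0.565 0.0512 [319.5066 212.7264] [324.3323 197.4965]
0.565 0.0757 [319.6464 226.9236] [324.1781 188.1952]
0.565 0.082 [319.6889 231.2398] [324.1378 185.7642]
0.565 0.09 [319.7476 237.2077] [324.0863 182.6536]
0.567 0.0512 [319.3762 215.5325] [325.2219 197.3878]
0.567 0.0757 [319.4973 230.0698] [325.0793 188.0874]
0.567 0.082 [319.5341 234.4869] [325.0421 185.6567]
0.567 0.09 [319.585  240.5924] [324.9944 182.5465]
0.5777 0.0512 [318.6923 230.2509] [329.9734 196.8067]
0.5777 0.0757 [318.7176 246.5272] [329.8927 187.512 ]
0.5777 0.082 [318.7253 251.458 ] [329.8716 185.0828]
0.5777 0.09 [318.7359 258.2621] [329.8446 181.9746]
f 285.11575514075463 depth if gap 22px=8.5mm 0.11015835994074612
(array([ 0.5004, -0.194 ,  0.2306]), array([ 0.4304,  0.0236, -0.9127]))
```

The visible fingertips end near z ≈ 0.089 in both the wrist and side views, about 38 mm above the reported TCP. That agrees with the fingers closing freely above the knob, whose top is at 0.0757. I'll open and feel my way down in small steps.

```bash
python3 -m inch '[[[60,0,0,0,0,0,0],[60,0,0,0,0,0,0],[60,0,0,0,0,0,0],[60,0,0,0,0,0,0],[60,0,0,2,0,0,0],[60,0,0,2,0,0,0],[60,0,0,2,0,0,0],[60,0,0,2,0,0,0]]]';python3 -m inch '[[[60,0,0,2,0,0,0],[60,0,0,2,0,0,0],[60,0,0,2,0,0,0],[60,0,0,0,0,0,0]]]'
python3 - <<'E'
from h import *
c=cam('wrist'); a=c['pixels'][150:350,210:430,::-1]
c=cam('side'); b=c['pixels'][150:220,298:362,::-1]
cv2.imwrite('pics/c5.png',np.hstack([cv2.resize(a,(440,400),interpolation=cv2.INTER_CUBIC),cv2.resize(b,(350,400),interpolation=cv2.INTER_CUBIC)]))
E
```

```text
time: 8.0
ee_pos: [0.5777, -0.1906, 0.043]
tcp_rot: [180.0, -0.0, -177.5]
wrist_force: [-0.8, -0.3, 0.2]
opening: 0.0514
grasp_force: 0.0
time: 8.5
ee_pos: [0.5776, -0.1906, 0.037]
tcp_rot: [180.0, -0.0, -177.5]
wrist_force: [-0.4, -0.4, 0.0]
opening: 0.0511
grasp_force: 0.0
```

View pics/c5.png

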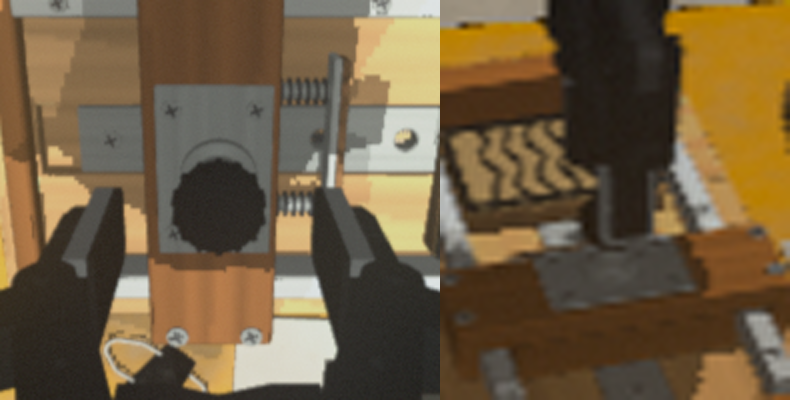

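No contact, and the tips are still up near the knob's top, so the offset is real. I'll descend 19 mm more and close.

```bash
python3 -m inch '[[[60,0,0,5,0,0,0],[60,0,0,5,0,0,0],[60,0,0,5,0,0,0],[60,0,0,4,0,0,0],[60,0,0,0,0,0,0]]]' 40; python3 -m inch '[[[10,0,0,0,0,0,0],[10,0,0,0,0,0,0],[10,0,0,0,0,0,0],[10,0,0,0,0,0,0],[10,0,0,0,0,0,0]]]'
```

```text
time: 9.22
ee_pos: [0.5774, -0.1905, 0.0177]
tcp_rot: [180.0, -0.0, -177.5]
wrist_force: [-0.7, 0.4, -0.3]
opening: 0.0514
grasp_force: 0.0
time: 9.85
ee_pos: [0.5779, -0.1906, 0.0186]
tcp_rot: [180.0, 0.0, -177.5]
wrist_force: [-1.5, 3.1, 4.6]
opening: 0.0241
grasp_force: 39.4
```

The knob is gripped. I'll lift it.

```bash
python3 -m inch '[[[10,0,0,-2,0,0,0],[10,0,0,-2,0,0,0],[10,0,0,-2,0,0,0],[10,0,0,-2,0,0,0],[10,0,0,-1.5,0,0,0],[10,0,0,0,0,0,0],[10,0,0,0,0,0,0]]]'
python3 - <<'E'
from h import *
np.set_printoptions(precision=4,suppress=True)
for n in ['side','scene']:
    c=cam(n); cv2.imwrite(f'pics/{n}6.png',c['pixels'][:,:,::-1])
    for k in ['knob','stop_back']:
        for m in finder.mark_of(n,k)[:2]: print(n,k,m['conf'],m['position'],onz(c,m['position'],Z[k]))
E
```

```text
time: 10.72
ee_pos: [0.5776, -0.1905, 0.0276]
tcp_rot: [180.0, -0.0, -177.5]
wrist_force: [2.4, 1.3, -8.4]
opening: 0.0243
grasp_force: 39.6
side stop_back 0.63 [332.4, 206.9] [ 0.5802 -0.2167  0.033 ]
scene knob 0.52 [317.4, 170.7] [ 0.5835 -0.178   0.0675]
scene stop_back 0.86 [326.4, 191.3] [ 0.5875 -0.2102  0.033 ]
scene stop_back 0.45 [293.3, 157.2] [ 0.5695 -0.0868  0.033 ]
```

Wrist z is −8.4 N, which matches the plunger spring at about 9.5 mm. I'll slide towards the fence.

```bash
python3 -m inch '[[[10,0,2,0,0,0,0],[10,0,3,0,0,0,0],[10,0,3,0,0,0,0],[10,0,4,0,0,0,0]]]'; python3 -m inch '[[[10,0,4,0,0,0,0],[10,0,4,0,0,0,0],[10,0,4,0,0,0,0],[10,0,4,0,0,0,0]]]';
```

```text
time: 11.52
ee_pos: [0.5772, -0.1798, 0.0279]
tcp_rot: [-179.9, 0.0, -177.6]
wrist_force: [3.0, -4.4, -8.4]
opening: 0.0241
grasp_force: 39.7
time: 12.02
ee_pos: [0.5765, -0.1637, 0.0279]
tcp_rot: [-179.9, 0.0, -177.6]
wrist_force: [3.8, -5.3, -7.7]
opening: 0.0243
grasp_force: 39.7
```

```bash
python3 -m inch '[[[10,0,4,0,0,0,0],[10,0,4,0,0,0,0],[10,0,4,0,0,0,0],[10,0,4,0,0,0,0],[10,0,4,0,0,0,0],[10,0,4,0,0,0,0],[10,0,2,0,0,0,0],[10,0,0,0,0,0,0]]]'
python3 - <<'E'
from h import *
np.set_printoptions(precision=4,suppress=True)
for n in ['wrist']:
    c=cam(n); cv2.imwrite(f'pics/{n}7.png',c['pixels'][:,:,::-1])
    for k in ['knob','stop_back','lino_block','fence']:
        for m in finder.mark_of(n,k)[:2]: print(n,k,m['conf'],m['position'],onz(c,m['position'],Z[k]+.0095*(k=='knob')))
E
```

```text
time: 13.02
ee_pos: [0.5754, -0.1376, 0.0279]
tcp_rot: [-179.9, 0.0, -177.6]
wrist_force: [3.4, -3.9, -8.5]
opening: 0.0242
grasp_force: 39.7
wrist knob 0.64 [318.8, 267.9] [ 0.5753 -0.1375  0.077 ]
wrist knob 0.46 [336.7, 224.2] [ 0.5506 -0.1297  0.077 ]
wrist stop_back 0.56 [277.7, 235.4] [ 0.5781 -0.1648  0.033 ]
wrist lino_block 0.9 [425.6, 223.6] [ 0.5725 -0.0602  0.015 ]
wrist fence 0.62 [481.5, 226.8] [ 0.5709 -0.023   0.021 ]
```

View pics/wrist7.png

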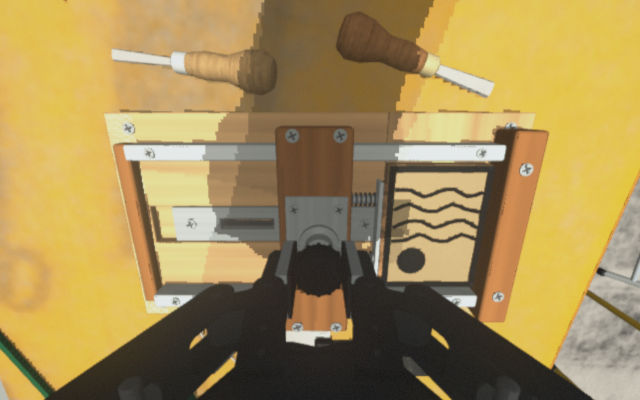

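The stop is past the middle hole with the block moving ahead of the pad at (437,218), and the pin should be over plain strip. I'll lower the knob to ride on the strip, release it and lift away.

```bash
python3 -m inch '[[[10,0,0,1,0,0,0],[10,0,0,1,0,0,0],[10,0,0,0.5,0,0,0],[10,0,0,0,0,0,0]]]'; python3 -m inch '[[[60,0,0,0,0,0,0],[60,0,0,0,0,0,0],[60,0,0,0,0,0,0],[60,0,0,-10,0,0,0],[60,0,0,-20,0,0,0],[60,0,0,-20,0,0,0],[60,0,0,0,0,0,0]]]'
python3 - <<'E'
from h import *
np.set_printoptions(precision=4,suppress=True)
c=cam('wrist')
for k in ['knob','stop_back','lino_block','fence','pad_face']:
        for m in finder.mark_of('wrist',k)[:1]: print(k,m['conf'],m['position'],onz(c,m['position'],{'knob':.0745,'pad_face':.022}.get(k) or Z[k]))
E
```

```text
time: 13.78
ee_pos: [0.5755, -0.1376, 0.0257]
tcp_rot: [-179.9, 0.0, -177.6]
wrist_force: [3.4, -4.5, -5.2]
opening: 0.0244
grasp_force: 39.9
time: 14.65
ee_pos: [0.5765, -0.1369, 0.0774]
tcp_rot: [-179.9, 0.2, -177.5]
wrist_force: [0.1, 0.1, -0.1]
opening: 0.0513
grasp_force: 0.0
knob 0.59 [317.5, 226.5] [ 0.575  -0.1378  0.0745]
stop_back 0.74 [287.8, 208.2] [ 0.5771 -0.1625  0.033 ]
lino_block 0.98 [404.9, 200.0] [ 0.5712 -0.0605  0.015 ]
fence 0.7 [450.5, 204.2] [ 0.5715 -0.0223  0.021 ]
pad_face 0.62 [368.8, 205.7] [ 0.5756 -0.0934  0.022 ]
```

```bash
python3 -m inch '[[[0,0,-20,0,0,0,0],[0,0,-19,0,0,0,0],[0,0,0,0,-7.5,0,0],[0,0,0,0,-7.5,0,0],[0,0,0,0,0,0,0],[0,0,-5.2,19.3,0,0,0],[0,0,-5.2,19.3,0,0,0],[0,0,0,0,0,0,0]]]';  python3 -m inch '[[[0,0,-2.6,9.7,0,0,0],[0,0,-2.6,9.7,0,0,0],[0,0,-2.6,9.7,0,0,0],[0,0,-2.6,9.7,0,0,0],[0,0,0,0,0,0,0]]]'
python3 - <<'E'
from h import *
ims=[]
c=cam('wrist'); a=c['pixels'][110:310,190:410,::-1]
c=cam('side'); b=c['pixels'][140:230,290:370,::-1]
cv2.imwrite('pics/c8.png',np.hstack([cv2.resize(a,(440,400),interpolation=cv2.INTER_CUBIC),cv2.resize(b,(355,400),interpolation=cv2.INTER_CUBIC)]))
print(bot.get_obs()['ee_pos'])
E
```

```text
time: 15.95
ee_pos: [0.576, -0.1751, 0.0334]
tcp_rot: [165.0, -0.2, -177.5]
wrist_force: [0.1, 0.3, -0.1]
opening: -0.0002
grasp_force: 0.0
time: 16.58
ee_pos: [0.5765, -0.1755, -0.0061]
tcp_rot: [165.0, -0.1, -177.5]
wrist_force: [-0.7, 0.1, -0.4]
opening: 0.0001
grasp_force: 0.0
[ 0.57707817 -0.1757103  -0.0048962 ]
```

View pics/c8.png

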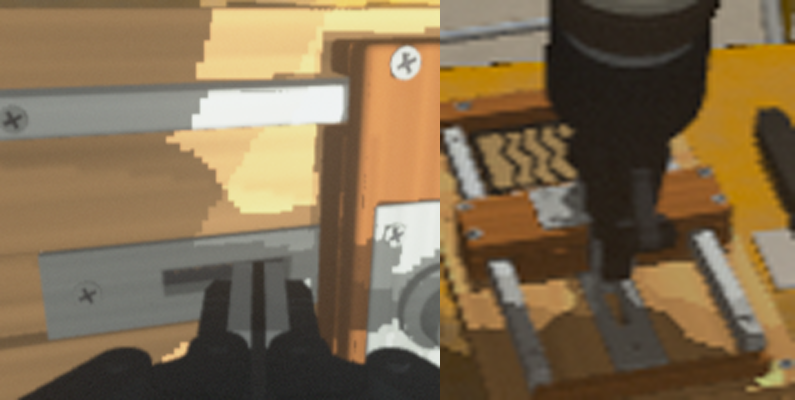

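The fingers are down behind the stop's back face and free of the board. I'll approach to contact.

```bash
for i in 1; do python3 -m inch '[[[0,0,1.93,0.52,0,0,0],[0,0,1.93,0.52,0,0,0],[0,0,1.93,0.52,0,0,0]]]'; python3 -m inch '[[[0,0,0.97,0.26,0,0,0],[0,0,0.97,0.26,0,0,0]]]'; python3 -m inch '[[[0,0,0.97,0.26,0,0,0],[0,0,0.97,0.26,0,0,0]]]'; done
```

```text
time: 17.05
ee_pos: [0.5769, -0.1695, -0.0048]
tcp_rot: [165.0, 0.0, -177.5]
wrist_force: [0.9, 0.9, 0.7]
opening: -0.0001
grasp_force: 0.0
time: 17.3
ee_pos: [0.5768, -0.1676, -0.0049]
tcp_rot: [165.0, 0.0, -177.5]
wrist_force: [-0.0, -0.2, 0.5]
opening: -0.0
grasp_force: 0.0
time: 17.55
ee_pos: [0.5766, -0.1656, -0.005]
tcp_rot: [165.0, -0.0, -177.5]
wrist_force: [-0.5, 0.1, -0.6]
opening: 0.0001
grasp_force: 0.0
```

```bash
for i in 1; do python3 -m inch '[[[0,0,0.97,0.26,0,0,0],[0,0,0.97,0.26,0,0,0],[0,0,0.97,0.26,0,0,0]]]'; python3 -m inch '[[[0,0,0.97,0.26,0,0,0],[0,0,0.97,0.26,0,0,0],[0,0,0.97,0.26,0,0,0]]]'; python3 -m inch '[[[0,0,0.97,0.26,0,0,0],[0,0,0.97,0.26,0,0,0],[0,0,0.97,0.26,0,0,0]]]'; done
```

```text
time: 17.92
ee_pos: [0.5765, -0.1628, -0.005]
tcp_rot: [165.0, 0.0, -177.5]
wrist_force: [-0.0, -3.5, -0.3]
opening: 0.0
grasp_force: 1.9
time: 18.3
ee_pos: [0.5765, -0.1614, -0.0049]
tcp_rot: [165.2, 0.0, -177.6]
wrist_force: [0.5, -8.6, 0.3]
opening: -0.0002
grasp_force: 4.5
time: 18.68
ee_pos: [0.5764, -0.1586, -0.0049]
tcp_rot: [165.2, 0.0, -177.6]
wrist_force: [0.8, -10.4, 0.1]
opening: -0.0001
grasp_force: 4.9
```

In contact and moving the stop at about 10 N, with roughly 12 mm to go. I'll continue gently.

```bash
for i in 1; do python3 -m inch '[[[0,0,0.97,0.26,0,0,0],[0,0,0.97,0.26,0,0,0],[0,0,0.97,0.26,0,0,0]]]'|grep -E 'ee_|wrist'; python3 -m inch '[[[0,0,0.97,0.26,0,0,0],[0,0,0.97,0.26,0,0,0],[0,0,0.97,0.26,0,0,0]]]'|grep -E 'ee_|wrist'; done
```

```text
ee_pos: [0.5763, -0.1556, -0.005]
wrist_force: [-1.7, -10.3, -0.7]
ee_pos: [0.5761, -0.1527, -0.0049]
wrist_force: [-1.2, -10.9, 0.2]
```

```bash
python3 -m inch '[[[0,0,0.48,0.13,0,0,0],[0,0,0.48,0.13,0,0,0],[0,0,0.48,0.13,0,0,0],[0,0,0.48,0.13,0,0,0]]]'|grep -E 'ee_|wrist'; python3 -m inch '[[[0,0,0.48,0.13,0,0,0],[0,0,0.48,0.13,0,0,0],[0,0,0.48,0.13,0,0,0]]]'|grep -E 'ee_|wrist'
```

```text
ee_pos: [0.576, -0.1508, -0.0049]
wrist_force: [-0.4, -10.9, -0.2]
ee_pos: [0.576, -0.1493, -0.0049]
wrist_force: [0.0, -10.6, 0.2]
```

```bash
python3 -m inch '[[[0,0,0.48,0.13,0,0,0],[0,0,0.48,0.13,0,0,0],[0,0,0.48,0.13,0,0,0]]]'|grep -E 'ee_|wrist'
```

```text
ee_pos: [0.5759, -0.1478, -0.0049]
wrist_force: [-0.2, -11.2, 0.1]
```

```bash
python3 -m inch '[[[0,0,0.48,0.13,0,0,0],[0,0,0.48,0.13,0,0,0],[0,0,0.48,0.13,0,0,0]]]'|grep -E 'time|ee_|wrist'
```

```text
time: 21.05
ee_pos: [0.5759, -0.1463, -0.0049]
wrist_force: [-0.0, -11.7, -0.1]
```

```bash
python3 -m inch '[[[0,0,0.48,0.13,0,0,0],[0,0,0.48,0.13,0,0,0]]]'|grep -E 'time|ee_|wrist'
```

```text
time: 21.3
ee_pos: [0.5758, -0.1448, -0.005]
wrist_force: [-0.7, -7.6, -0.5]
```

Force dropped to 7.6 N, so the pin's nose friction is probably gone and the pin has snapped down. One small check step.

```bash
python3 -m inch '[[[0,0,0,0,0,0,0],[0,0,0.48,0.13,0,0,0]]]'|grep -E 'time|ee_|wrist'
python3 - <<'E'
from h import *
np.set_printoptions(precision=4,suppress=True)
for n in ['scene','side','wrist']:
    c=cam(n); cv2.imwrite(f'pics/{n}9.png',c['pixels'][:,:,::-1])
    for k in ['knob','lino_block','fence']:
        for m in finder.mark_of(n,k)[:1]: print(n,k,m['conf'],m['position'],onz(c,m['position'],Z[k]))
E
```

```text
time: 21.55
ee_pos: [0.5758, -0.1443, -0.005]
wrist_force: [-0.3, -8.3, -0.5]
scene knob 0.54 [302.0, 151.4] [ 0.5805 -0.1119  0.0675]
scene lino_block 0.68 [290.4, 151.9] [ 0.5779 -0.0513  0.015 ]
scene fence 0.9 [285.0, 142.8] [ 0.5773 -0.0235  0.021 ]
side knob 0.46 [322.4, 198.0] [ 0.5562 -0.2275  0.0675]
side lino_block 0.75 [317.7, 175.7] [ 0.5773 -0.0523  0.015 ]
side fence 0.75 [316.1, 167.4] [ 0.579  -0.0216  0.021 ]
wrist knob 0.61 [408.7, 284.7] [ 0.5749 -0.1199  0.0675]
wrist lino_block 0.61 [446.8, 230.1] [ 0.5733 -0.0578  0.015 ]
wrist fence 0.84 [495.9, 229.5] [ 0.5728 -0.0218  0.021 ]
```

```bash
python3 -m inch '[[[0,0,0.48,0.13,0,0,0],[0,0,0.48,0.13,0,0,0]]]'|grep -E 'time|ee_|wrist'
```

```text
time: 22.4
ee_pos: [0.5757, -0.1434, -0.005]
wrist_force: [-0.2, -9.9, -0.2]
```

That's consistent with being within the hole's clearance. In the wrist view the knob also fits z = 0.0675, meaning down. I'll back off and check from above.

```bash
python3 -m inch '[[[0,0,-4.8,-1.3,0,0,0],[0,0,-9.6,-2.6,0,0,0],[0,0,5.2,-19.3,0,0,0],[0,0,10.4,-38.6,0,0,0],[0,0,10.4,-38.6,0,0,0],[0,0,0,0,7.5,0,0],[0,0,0,0,7.5,0,0],[0,0,0,0,0,0,0]]]'|grep -E 'time|ee_|wrist'
python3 - <<'E'
from h import *
np.set_printoptions(precision=4,suppress=True)
c=cam('wrist'); cv2.imwrite('pics/w10.png',c['pixels'][:,:,::-1])
for k in ['knob','stop_back','lino_block','fence','pad_face']:
    for m in finder.mark_of('wrist',k)[:1]: print(k,m['conf'],m['position'],onz(c,m['position'],Z[k] or .022),onz(c,m['position'],.0745))
u,v=map(int,proj(c,[.575,-.09,.04]))
print(u,v)
u=min(max(u,120),520);v=min(max(v,90),310)
cv2.imwrite('pics/c10.png',cv2.resize(c['pixels'][v-90:v+90,u-120:u+120,::-1],None,fx=3.33,fy=3.33,interpolation=cv2.INTER_CUBIC));print('origin',u-120,v-90)
for n in ['scene','side']:
    c=cam(n);print(n,*[(m['conf'],m['position']) for m in finder.mark_of(n,'knob')[:2]],proj(c,[.5745,-.119,.0675]),proj(c,[.5745,-.119,.0745]))
E
```

```text
time: 23.4
ee_pos: [0.5767, -0.1547, 0.0973]
wrist_force: [-0.3, 0.2, 0.6]
knob 0.7 [366.3, 214.2] [ 0.5743 -0.1176  0.0675] [ 0.5718 -0.1189  0.0745]
stop_back 0.89 [330.1, 200.6] [ 0.5754 -0.1445  0.033 ] [ 0.5623 -0.1468  0.0745]
lino_block 0.72 [419.6, 196.9] [ 0.5734 -0.058   0.015 ] [ 0.5564 -0.0808  0.0745]
fence 0.77 [458.5, 196.5] [ 0.5696 -0.024   0.021 ] [ 0.5548 -0.0521  0.0745]
pad_face 0.74 [384.3, 202.0] [ 0.5779 -0.093   0.022 ] [ 0.5616 -0.1065  0.0745]
392 205
origin 272 115
scene (0.42, [300.8, 153.1]) [np.float64(300.9624197012261), np.float64(154.39248086154385)] [np.float64(300.8236824936959), np.float64(152.0391567074359)]
side (0.63, [325.8, 197.3]) (0.52, [384.2, 212.3]) [np.float64(321.26570062564605), np.float64(171.35700795477317)] [np.float64(321.2136538419145), np.float64(168.77115164849383)]
```

View pics/c10.png

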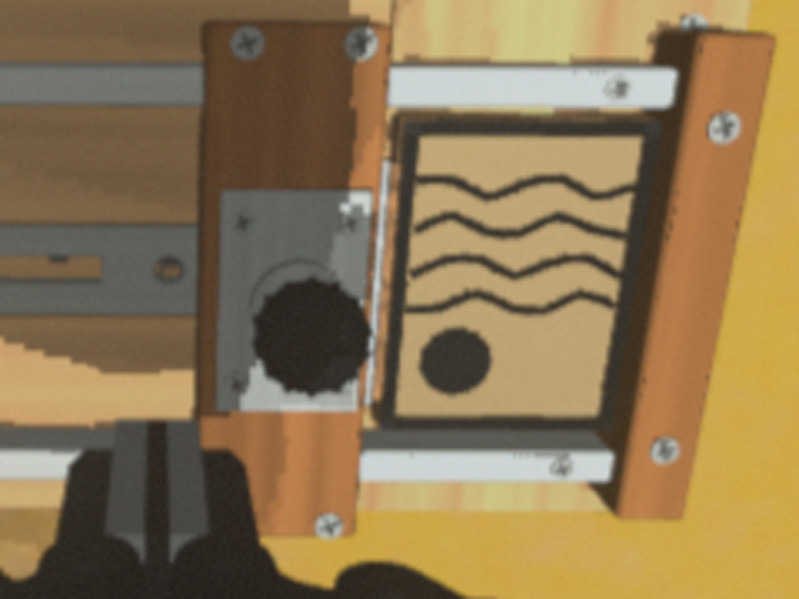

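The block sits at the fence with the pad pressed in. The middle hole, at crop (169,268), is now visible behind the stop. I'll check the numbers.

```bash
python3 - <<'E'
from h import *
np.set_printoptions(precision=4,suppress=True)
c=cam('wrist');a=np.radians(2.414);R=np.array([[np.cos(a),-np.sin(a)],[np.sin(a),np.cos(a)]]);o=np.array([.5766,-.1366])
L=lambda u,v,z:R.T@(onz(c,(272+(u+.5)/3.33-.5,115+(v+.5)/3.33-.5),z)[:2]-o)
print('mid hole',L(169,268,.015),'knob down',L(312,335,.0757),'up',L(312,335,.0827))
print('stop',[L(*p,.045) for p in [(202,100),(384,100),(198,415),(363,415)]])
b=[L(*p,.028) for p in [(398,115),(660,120),(604,428),(374,425)]];print('block',b)
print('fence top inner',L(695,60,.037),L(625,500,.037))
E
```

```text
mid hole [-0.003  -0.0166] knob down [-0.0052  0.0144] up [-0.0078  0.0132]
stop [array([-0.0534, -0.0094]), array([-0.0534,  0.034 ]), array([ 0.0287, -0.0093]), array([0.0287, 0.0343])]
block [array([-0.0478,  0.0419]), array([-0.0465,  0.1095]), array([0.0408, 0.1074]), array([0.0398, 0.0417])]
fence top inner [-0.0622  0.111 ] [0.0587 0.1118]
```

The hole spacing checks out, at 31.4 mm against 32, and the knob height fits pin-down. The block–fence gap is unclear because of parallax, so I'll put the camera directly above that edge and measure it.

```bash
python3 -m inch '[[[0,0,40,-5,0,0,0],[0,0,40,0,0,0,0],[0,0,40,0,0,0,0],[0,0,0,0,0,0,0],[0,0,0,0,0,0,0]]]'|grep -E 'time|ee_|wrist'
python3 - <<'E'
from h import *
np.set_printoptions(precision=4,suppress=True,linewidth=150)
c=cam('wrist');a=np.radians(2.414);R=np.array([[np.cos(a),-np.sin(a)],[np.sin(a),np.cos(a)]]);o=np.array([.5766,-.1366])
print(ray(c,(320,200))[0])
for k in ['lino_block','fence']:
    for m in finder.mark_of('wrist',k)[:1]: print(k,m['conf'],m['position'],R.T@(onz(c,m['position'],Z[k])[:2]-o))
m=finder.outline_of('wrist','lino_block')[0]['pixels']
r=cv2.minAreaRect(cv2.findContours(m.astype(np.uint8),0,1)[0][0]);
b=np.array([R.T@(onz(c,p,.028)[:2]-o) for p in cv2.boxPoints(r)]);print(b)
g=cv2.cvtColor(c['pixels'],cv2.COLOR_RGB2GRAY)
for x in (-.03,-.01,.02):
    print('x',x)
    for y in np.arange(.096,.132,.001):
        w=o+R@[x,y]; p=proj(c,[*w,.028]); print('%d:%s'%(round(y*1000),tuple(int(q) for q in cv2.getRectSubPix(c['pixels'],(1,1),p)[0,0])),end=' ')
    print()
E
```

```text
time: 24.58
ee_pos: [0.5711, -0.0368, 0.1]
wrist_force: [0.0, 0.0, -0.4]
[ 0.4938 -0.0402  0.2794]
lino_block 0.68 [296.1, 194.8] [-0.0017  0.0782]
fence 0.88 [332.3, 200.7] [0.0024 0.1129]
[[-0.048   0.047 ]
 [-0.0481  0.1133]
 [ 0.0432  0.1149]
 [ 0.0432  0.0412]]
x -0.03
96:(95, 82, 60) 97:(96, 83, 59) 98:(96, 83, 60) 99:(96, 83, 60) 100:(96, 83, 60) 101:(96, 83, 60) 102:(97, 84, 61) 103:(96, 84, 61) 104:(97, 84, 61) 105:(96, 85, 62) 106:(96, 83, 60) 107:(93, 79, 58) 108:(89, 76, 55) 109:(82, 71, 51) 110:(60, 52, 39) 111:(45, 40, 29) 112:(45, 39, 30) 113:(50, 42, 30) 114:(61, 48, 32) 115:(74, 55, 36) 116:(84, 60, 37) 117:(89, 64, 40) 118:(90, 64, 39) 119:(92, 65, 39) 120:(93, 67, 42) 121:(93, 66, 40) 122:(92, 66, 40) 123:(92, 66, 40) 124:(91, 66, 40) 125:(90, 66, 39) 126:(90, 64, 38) 127:(91, 66, 40) 128:(90, 64, 37) 129:(90, 65, 38) 130:(92, 65, 38) 131:(99, 70, 41) 
x -0.01
96:(76, 67, 49) 97:(77, 67, 50) 98:(77, 67, 50) 99:(76, 66, 49) 100:(81, 71, 51) 101:(89, 76, 55) 102:(95, 83, 60) 103:(97, 83, 62) 104:(97, 84, 60) 105:(96, 84, 59) 106:(96, 83, 59) 107:(94, 82, 58) 108:(97,
[... 317 characters left out ...]
7:(90, 66, 39) 128:(90, 65, 40) 129:(92, 66, 40) 130:(100, 71, 43) 131:(109, 76, 47) 
x 0.02
96:(95, 83, 61) 97:(95, 82, 59) 98:(96, 83, 60) 99:(96, 84, 61) 100:(96, 83, 59) 101:(96, 83, 59) 102:(95, 83, 59) 103:(96, 83, 60) 104:(95, 82, 59) 105:(97, 84, 60) 106:(96, 83, 59) 107:(97, 83, 60) 108:(96, 83, 59) 109:(88, 76, 55) 110:(61, 52, 38) 111:(47, 40, 29) 112:(47, 41, 30) 113:(52, 43, 31) 114:(62, 49, 31) 115:(75, 55, 35) 116:(87, 63, 40) 117:(91, 66, 40) 118:(92, 67, 41) 119:(93, 66, 42) 120:(93, 66, 40) 121:(95, 68, 42) 122:(96, 67, 42) 123:(93, 66, 38) 124:(95, 68, 42) 125:(92, 65, 39) 126:(93, 66, 40) 127:(92, 67, 40) 128:(91, 66, 40) 129:(92, 67, 40) 130:(91, 66, 41) 131:(94, 68, 40)
```

The block's dark rim runs without a gap to the fence, at 110 to 114.5 mm for all three x positions, so it is square and flush. One last check of the knob height by parallax before handing in.

```bash
python3 - <<'E'
from h import *
np.set_printoptions(precision=4,suppress=True)
c=cam('wrist');a=np.radians(2.414);R=np.array([[np.cos(a),-np.sin(a)],[np.sin(a),np.cos(a)]]);o=np.array([.5766,-.1366])
for m in finder.mark_of('wrist','knob')[:2]:
    print(m['conf'],[R.T@(onz(c,m['position'],z)[:2]-o) for z in (.0675,.0745)])
# previous view's rays at z=.0675/.0745
for p in ([.5743,-.1176],[.5718,-.1189]): print('prev',R.T@(np.array(p)-o))
E
```

```text
0.95 [array([0.0003, 0.018 ]), array([-0.0023,  0.0206])]
prev [-0.0015  0.0191]
prev [-0.0041  0.0179]
```

```bash
python3 - <<'E'
from h import *
np.set_printoptions(precision=3,suppress=True)
def blob(g,p):
    u,v=[int(round(x)) for x in p]; w=g[v-10:v+11,u-10:u+11].astype(int)
    t=(w<55).astype(np.uint8)
    n,l,s,ce=cv2.connectedComponentsWithStats(t); 
    i=min(range(1,n),key=lambda i:np.hypot(*(ce[i]-10))-s[i,4]*.03)
    return ce[i]+[u-10,v-10],s[i]
for n in ['side','scene']:
    c=cam(n); cv2.imwrite(f'pics/{n}11.png',c['pixels'][:,:,::-1])
    g0=cv2.imread(f'pics/{n}0.png').max(2); g1=c['pixels'].max(2)
    p0=proj(c,[.5767,-.1908,.0675]); d=proj(c,[.5747,-.1185,.0675]);u=proj(c,[.5747,-.1185,.0745])
    print(n,'pred0',np.array(p0),'pred down',np.array(d),'up',np.array(u))
    for g,p in((g0,p0),(g1,d)):
        try: print(blob(g,p))
        except Exception as e: print(e)
        q=[int(round(x)) for x in p]; print(g[q[1]-14:q[1]+15,q[0]-1:q[0]+2].mean(1).astype(int), 'rows from',q[1]-14)
E
```

```text
side pred0 [328.359 187.727] pred down [321.31  171.238] up [321.258 168.653]
(array([328.864, 187.536]), array([  5,   4,  12,  12, 110], dtype=int32))
[143 144 108  43  43  44  43 116  85  44  44  45  44  46  47  45  42  42
  41  48  75  74  75  80  77  74  95 143 149] rows from 174
(array([320.734, 170.576]), array([  0,   4,  21,  13, 158], dtype=int32))
[178 163  93  79  67  76  71  68  67  35  42  39  39  41  46  41  40  36
  38  38  71  74  74  79  74  73  82 146 134] rows from 157
scene pred0 [317.327 175.87 ] pred down [300.944 154.216] up [300.805 151.862]
(array([318.795, 174.67 ]), array([ 6,  4, 12, 11, 88], dtype=int32))
[216 214 213 213 214 215 185  93  51  50  50  51  52  55  50  47  44  46
  61  84  91  98 101  92 113 189 195 191 194] rows from 162
(array([301.62 , 152.722]), array([  5,   3,  12,  12, 108], dtype=int32))
[155 166 161 137 115 133  94  45  37  44  44  45  44  46  42  42  35  33
  48  86  88  91 102 106  96 139 193 197 197] rows from 140
```

In both outside views the knob sits at the same height above the stop's top edge as at the start, 8 px and 7 px, where pin-up would differ by about 2.5 px. The pin is fully down, so I'm handing in.

```bash
python3 -c "
from workcell import bot
print(bot.job_done(), bot.get_obs()['time'])"
```

```text
the job is handed in; nothing more can be done
the job is handed in; nothing more can be done
```

The job is handed in: by my measurements the pin is fully down in the last hole, the block is held square and snug against the end fence, and the arm is clear, but no verdict was returned.

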